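# Put the cleaned gears away in their parts dishes

### The job

The gearbox parts on the bench are clean: pick out the four toothed gears and set each one down in the round parts dish of its own size, smallest gear in the smallest dish and so on up to the largest in the largest, lying flat on the dish's floor, hub upwards. Lower them in gently, do not drop them, and leave the belt pulley and the ball bearing, which are not gears, where they lie.

Things in the scene. Friction and masses are not known exactly. Their poses are not given: they have to be found in the camera images.
- gear_a: The smallest of four bare-steel gears, loose, lying flat with its hub upwards, about 160 g (varies). Toothed wheel 42 mm across the tooth tips (14 teeth) and 16 mm thick; on top of it a plain round hub 24 mm in diameter and 24 mm high (top 40 mm above the gear's underside), with a dark bore mark on top. Origin: centre of the underside; z up along the axis. Take it by the hub, from above.
- gear_b: The second smallest of four bare-steel gears, loose, lying flat with its hub upwards, about 270 g (varies). Toothed wheel 56 mm across the tooth tips (18 teeth) and 16 mm thick; on top of it a plain round hub 28 mm in diameter and 24 mm high (top 40 mm above the gear's underside), with a dark bore mark on top. Origin: centre of the underside; z up along the axis. Take it by the hub, from above.
- gear_c: The second largest of four bare-steel gears, loose, lying flat with its hub upwards, about 400 g (varies). Toothed wheel 70 mm across the tooth tips (22 teeth) and 16 mm thick; on top of it a plain round hub 32 mm in diameter and 24 mm high (top 40 mm above the gear's underside), with a dark bore mark on top. Origin: centre of the underside; z up along the axis. Take it by the hub, from above.
- gear_d: The largest of four bare-steel gears, loose, lying flat with its hub upwards, about 550 g (varies). Toothed wheel 84 mm across the tooth tips (26 teeth) and 16 mm thick; on top of it a plain round hub 36 mm in diameter and 24 mm high (top 40 mm above the gear's underside), with a dark bore mark on top. Origin: centre of the underside; z up along the axis. Take it by the hub, from above.
- dish_a: The smallest of four round, open, low dishes of bare aluminium, held fast to the bench: 70 mm outside and 64 mm inside diameter, wall 3 mm thick and 12 mm high over all, flat floor 3 mm thick. It is the place of the smallest gear (11 mm to spare all round). Origin: centre of its underside on the bench; z up.
- dish_b: The second smallest of four round, open, low dishes of bare aluminium, held fast to the bench: 84 mm outside and 78 mm inside diameter, wall 3 mm thick and 12 mm high over all, flat floor 3 mm thick. It is the place of the second smallest gear (11 mm to spare all round). Origin: centre of its underside on the bench; z up.
- dish_c: The second largest of four round, open, low dishes of bare aluminium, held fast to the bench: 98 mm outside and 92 mm inside diameter, wall 3 mm thick and 12 mm high over all, flat floor 3 mm thick. It is the place of the second largest gear (11 mm to spare all round). Origin: centre of its underside on the bench; z up.
- dish_d: The largest of four round, open, low dishes of bare aluminium, held fast to the bench: 112 mm outside and 106 mm inside diameter, wall 3 mm thick and 12 mm high over all, flat floor 3 mm thick. It is the place of the largest gear (11 mm to spare all round). Origin: centre of its underside on the bench; z up.
- pulley: A bare-steel belt pulley, loose, not a gear: smooth rim with a groove and no teeth, 64 mm across, 16 mm thick, with a hub 30 mm in diameter, top 40 mm above the underside. To be left where it lies. Origin: centre of the underside; z up.
- bearing: A steel ball bearing, loose, not a gear: smooth flat ring 62 mm across, 16 mm thick, without a hub. To be left where it lies. Origin: centre of the underside; z up.
Things that resemble listed ones, but are neither listed nor needed, are in the scene too. Leave any pink look-alike of the dish_b alone.

How it is judged:
By the outcome, as a careful person would: the job done as asked, in the order asked, and still so for the second after the job is handed in, with the robot touching nothing.
It also fails if it takes over 109 s, if anything falls off the work surface, if the arm or the gripper's body presses on something with over 40 N, if the wrist force passes 120 N, or if a joint passes its speed limit or range.

### The arm

A 6-joint arm with a two-finger parallel gripper is mounted at the origin on the work surface. World frame = base frame: x ahead of the robot, y to its left, z up, the work surface at z = 0. Lengths are in m, angles in rad, forces in N, time in s.
With the tool pointing down it reaches from about 0.3 to 0.875 m from the base axis. Payload 6.4 kg.
Tool frame: the origin (TCP) lies midway between the tips of the shut fingers; the grasp point (between the pads) lies 19 mm behind it; z points along the fingers, y is the line along which they close (so a half turn about z gives the same grasp; the last joint's range is limited). The gripper opens to 85 mm and grips with 20 to 120 N. Pads are 22 mm wide; open, the fingers measure 114 mm over their backs; the gripper's body (76 mm by 85 mm) begins 54 mm behind the grasp point. The pads swing forward as they close: fully open they stand 13 mm farther back than shut.
Start: joints at [1.048, 0.181, 1.607, -0, 1.354, -0.206], TCP at [0.179, 0.546, 0.231] pointing down, gripper open.
Joint ranges: [-2.99, 2.99], [-0.89, 2.07], [0.3, 2.58], [-1.14, 4.28], [0, 2.63], [-3.12, 3.12]. Speed limits (rad/s): [2.57, 2.57, 3.01, 3.14, 3.14, 3.14].

### API

Orientations are given as a unit quaternion [w, x, y, z].
In Python, from bench import status, camera, ctrl gives the robot as it stands. The module is installed in compiled form; this text tells all that it offers.
- The arm moves only by the shell command python3 -m handwheel 'ROWS'. ROWS is JSON, a list that holds one entry, the list of rows, each a list of 7 numbers: the opening, from -1 (shut) to 1 (fully open), then the shift along the tool's x, y, z in cm, then the turn, a rotation vector about the tool's x, y, z in degrees. A call has 1 to 10 rows; each row is the pose to reach, as a shift and turn from the pose commanded when the call began, along the tool's axes at that moment; what a row does not reach only later rows make up. A row lasts 1/8 s, in which the tool goes at most 62.5 mm and 10.7 degrees, less where a joint would pass 70% of its speed; a pose out of reach is approached as far as the arm can. A call with a gripper value outside its range is refused whole. The fingers move at their own pace and stop on an object; the grip force is fixed at half the most. Time passes only in rows, so rows that repeat a pose let the fingers close. It gives the time, the measured TCP pose, the force, the opening and the grip force at its end, in the units of the state.
- status.get_obs(): the state, without advancing time (a new reading comes with each control period).
- camera(name): name is "scene" or "top" or "wrist"; returns a dict with "frame" (400x640x3 uint8, blue, green, red), "depth" (400x640 float32, m along the optical axis (not along the pixel's ray), 0 where there is no reading), "fx", "fy", "cx", "cy" (pixels), "extrinsics" (4x4, takes a point from camera to world coordinates); the wrist camera has in their place "hand_eye" (4x4, takes a point from camera to tool coordinates, whose origin is the TCP and whose axes are the flange's). Camera axes: x right, y down, z forward; pixel columns grow to the right and rows downward; lengths in m; the calibration is good to about 2 mm. A picture is of the moment at which its call begins: read the wrist's pose just before it.
- ctrl.hand_in(): hands the job in; it is judged then, once.
The state is a dict: "time_s": time; "q": joint angles; "dq": joint speeds; "joint_efforts": joint torques, N m; "eef_pos": TCP position; "eef_rot": TCP orientation; "wrist_force": force on the tool from outside, world axes, zero at the start; "torque": the same for the moment, N m; "opening": opening from 0.0 (shut) to 1.0 (fully open); "grasp_force": force on a finger pad.
Only numpy, scipy, OpenCV 4.12 (cv2) and the standard library are available. Lean on these libraries where they do the work, as an engineer would, in place of code of your own. Each camera call takes 0.05 s, during which the arm holds its last target. There are 200 camera calls.

## Working session

There is one attempt and no reset: what is moved stays moved. The work goes in short steps, Python scripts to look and compute and a shell command to move; the robot and the scene stay as the last step left them, time stands still between calls to the robot, and variables do not carry over. Pictures are saved under pics/ and viewed, at most 14 in all, crops included, and the job is handed in when it is done.

```bash
mkdir -p pics; cat > h.py <<'E'
import numpy as np, cv2
from bench import status, camera, ctrl
def world(c):
    v,u=np.mgrid[0:400,0:640]; d=c["depth"]
    P=np.stack([(u-c["cx"])/c["fx"]*d,(v-c["cy"])/c["fy"]*d,d],-1)
    E=np.array(c["extrinsics"]); return P@E[:3,:3].T+E[:3,3]
E
python3 - <<'E'
from h import *
o=status.get_obs(); print(o)
for n in("top","scene"):
    c=camera(n); cv2.imwrite(f"pics/{n}.png",c["frame"]); np.savez(f"{n}.npz",**{k:c[k] for k in c})
    print(n,c["extrinsics"],c["fx"])
E
```

```text
{'time_s': 0.0, 'q': array([ 1.04772996e+00,  1.81530965e-01,  1.60800991e+00,  1.59205440e-05,
        1.35376677e+00, -2.06296234e-01]), 'dq': array([ 0.0006636 ,  0.00155314,  0.00174546, -0.00050231,  0.00013107,
        0.00094828]), 'joint_efforts': array([ 1.04868435e-03, -4.44860208e+01, -3.51336551e+01, -3.00381025e-04,
        9.11783951e-03,  1.41458258e-05]), 'eef_pos': array([0.17881215, 0.5459203 , 0.23038888]), 'eef_rot': array([-3.13088442e-04,  1.57725334e-01,  9.87482650e-01, -7.98333485e-04]), 'wrist_force': array([-0.16201336, -0.1857988 ,  0.16651959]), 'torque': array([-0.03235524,  0.02557344,  0.01727258]), 'grasp_force': 0.0, 'opening': 1.0031280721904794}
top [[-3.23359853e-03 -9.91102532e-01  1.33061324e-01  4.22885394e-01]
 [-9.99685886e-01 -1.03156400e-04 -2.50622892e-02  2.67776365e-02]
 [ 2.48530244e-02 -1.33100569e-01 -9.90790879e-01  8.79549533e-01]
 [ 0.00000000e+00  0.00000000e+00  0.00000000e+00  1.00000000e+00]] 375.40289673920137
scene [[-0.50480327  0.57822045 -0.64096394  1.14005414]
 [ 0.86321357  0.33296356 -0.37947016  0.36326673]
 [-0.00599977 -0.74484655 -0.66720883  0.65664491]
 [ 0.          0.          0.          1.        ]] 372.50978694336976
```

View pics/top.png

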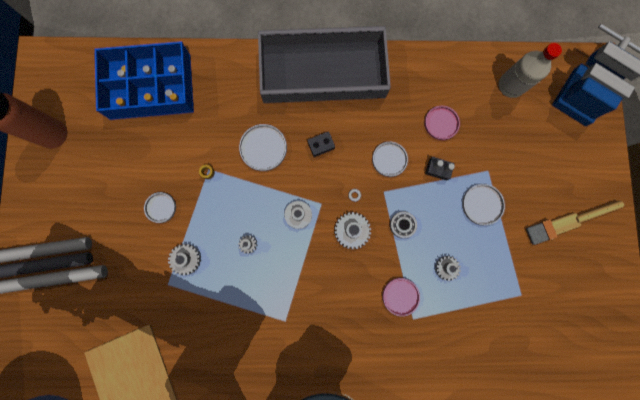

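View pics/scene.png

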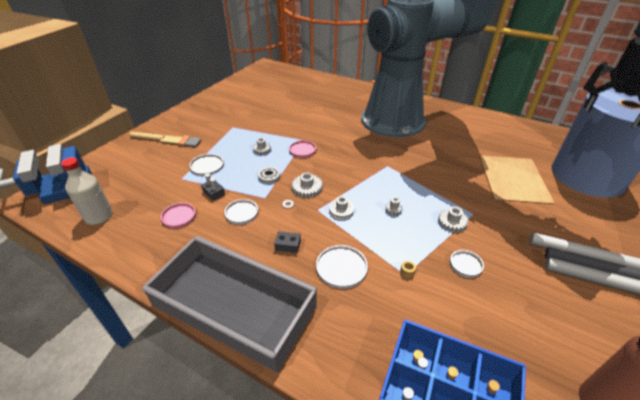

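The top view shows these candidates. Toothed, with a hub: (184,258), (247,243), (352,230), (447,267). Smooth with a hub, so the pulley: (297,213). Flat ring, so the bearing: (403,224). Aluminium dishes are at (160,208), (390,159), (483,204) and (263,148). The pink look-alikes at (442,123) and (401,297) are to be left alone. Next I'll measure them and check in a close crop.

```bash
python3 - <<'E'
from h import *
c=dict(np.load("top.npz")); W=world(c); f=c["frame"]
z=W[...,2]; print("table z",np.median(z[180:300,200:450]))
def comp(m,u,v,r=45):
    n,l=cv2.connectedComponents(m.astype(np.uint8),connectivity=4)
    s=l[v-4:v+5,u-4:u+5]; k=np.bincount(s[s>0]).argmax() if (s>0).any() else 0
    return (l==k) if k else None
for n,u,v in[("g184",184,258),("g247",247,243),("g352",352,230),("g447",447,267),("pul",297,213),("bear",403,224)]:
    out=[n]
    for lo,hi in((.030,.06),(.009,.06)):
        m=comp((z>lo)&(z<hi),u,v)
        if m is None: out.append(None); continue
        p=W[m]; xy=p[:,:2].astype(np.float32)
        (cx,cy),R=cv2.minEnclosingCircle(xy); out.append((m.sum(),[round(a*1000,1) for a in(cx,cy,2*R,*xy.mean(0),np.median(p[:,2]))]))
    print(*out)
for n,u,v in[("d160",160,208),("d390",390,159),("d483",483,204),("d263",263,148)]:
    yy,xx=np.mgrid[0:400,0:640]; m=(np.hypot(xx-u,yy-v)<32)&(z>.006)&(z<.02)
    xy=W[m][:,:2].astype(np.float32)
    (cx,cy),R=cv2.minEnclosingCircle(xy); print(n,m.sum(),[round(a*1000,1) for a in(cx,cy,2*R)], "floor z",round(z[v,u]*1000,1))
cr=cv2.resize(f[130:310,140:520],None,fx=2.1,fy=2.1,interpolation=cv2.INTER_CUBIC); cv2.imwrite("pics/crop1.png",cr)
E
```

```text
table z 0.0011012682285928
g184 (np.int64(184), [403.3, 316.2, 31.9, np.float32(403.5), np.float32(315.6), np.float64(40.4)]) (np.int64(733), [403.3, 316.7, 70.2, np.float32(403.6), np.float32(314.1), np.float64(17.1)])
g247 (np.int64(95), [436.9, 175.3, 23.8, np.float32(436.7), np.float32(174.9), np.float64(40.7)]) (np.int64(239), [436.7, 175.2, 42.3, np.float32(436.6), np.float32(173.1), np.float64(17.9)])
g352 (np.int64(203), [467.6, -65.7, 35.7, np.float32(467.5), np.float32(-65.3), np.float64(40.8)]) (np.int64(957), [467.8, -65.7, 84.0, np.float32(467.1), np.float32(-65.1), np.float64(16.9)])
g447 (np.int64(140), [380.7, -283.9, 29.0, np.float32(381.0), np.float32(-282.6), np.float64(40.3)]) (np.int64(442), [381.1, -283.9, 56.6, np.float32(381.3), np.float32(-280.0), np.float64(17.7)])
pul (np.int64(136), [504.4, 60.0, 29.3, np.float32(504.2), np.float32(60.2), np.float64(40.5)]) (np.int64(592), [504.7, 60.2, 63.5, np.float32(503.9), np.float32(60.0), np.float64(17.0)])
bear None (np.int64(564), [481.2, -184.2, 62.3, np.float32(480.7), np.float32(-183.8), np.float64(15.8)])
d160 188 [521.8, 379.3, 71.1] floor z 4.8
d390 210 [638.0, -157.4, 84.7] floor z 2.4
d483 303 [538.6, -363.2, 131.5] floor z 3.7
d263 295 [665.9, 144.4, 112.6] floor z 1.7
```

View pics/crop1.png

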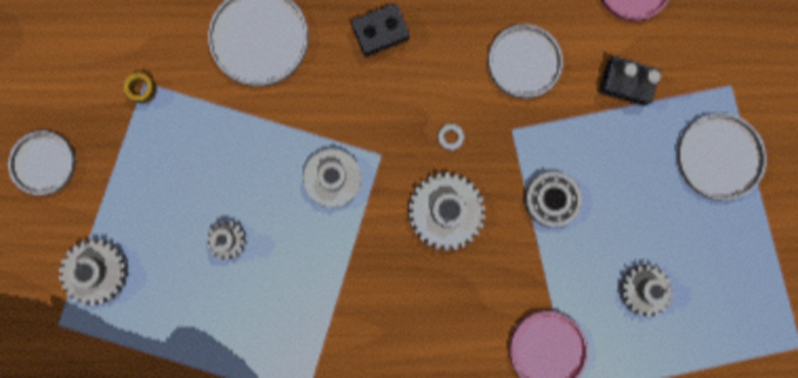

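The crop confirms the choice. The toothed wheels are a at crop (225,240), b at (645,290), c at (92,270) and d at (447,210). The smooth pulley is at (331,176) and the bearing at (553,198). The measured diameters (42, 56, 70 and 84 mm) agree. Dish c's fit picked up stray points, so I'll refine it and work out the first reach.

```bash
cat >> h.py <<'E'
from scipy.spatial.transform import Rotation as Ro
T=dict(ga=(.4368,.175),gb=(.381,-.2835),gc=(.4034,.316),gd=(.4677,-.0656),da=(.5218,.3793),db=(.638,-.1574),dc=(.5386,-.3632),dd=(.6659,.1444))
def go(n,z):
    o=status.get_obs(); w,x,y,q=o["eef_rot"]; R=Ro.from_quat([x,y,q,w])
    p=np.r_[T[n],z] ; print(n,"shift cm",np.round(R.inv().apply(p-o["eef_pos"])*100,2),"t",o["time_s"],"pos",o["eef_pos"].round(4),"F",o["wrist_force"].round(1),"open",o["opening"],o["grasp_force"])
    return o
E
python3 - <<'E'
from h import *
from scipy.optimize import least_squares
c=dict(np.load("top.npz")); W=world(c); z=W[...,2]; yy,xx=np.mgrid[0:400,0:640]
for u,v,r in[(160,208,35),(390,159,42),(483,204,49),(263,148,56)]:
    m=(np.hypot(xx-u,yy-v)<30)&(z>.007)&(z<.02); p=W[m][:,:2]
    s=least_squares(lambda a:np.hypot(*(p-a[:2]).T)-a[2],[*np.median(p,0),r/1000],loss="soft_l1",f_scale=.002).x; print((s*1000).round(1))
go("ga",.15);go("ga",.018)
E
```

```text
[521.9 379.   33.1]
[ 637.7 -157.5   40.1]
[ 528.7 -376.2   47.1]
[665.3 144.5  54.1]
ga shift cm [-36.07 -27.2    8.08] t 0.1 pos [0.1789 0.546  0.2305] F [0.3 0.4 0.4] open 1.0014323137416714 0.0
ga shift cm [-36.07 -27.18  21.28] t 0.1 pos [0.1789 0.546  0.2305] F [0.3 0.4 0.4] open 1.0014323137416714 0.0
```

```bash
sed -i 's/dc=(.5386,-.3632)/dc=(.5287,-.3762)/' h.py; python3 -m handwheel '[[[0.3,-6,-4.5,1,0,0,0],[0.3,-11,-8.5,3,0,0,0],[0.3,-16,-12,5,0,0,0],[0.3,-21,-16,7,0,0,0],[0.3,-26,-19.6,10,0,0,0],[0.3,-31,-23.4,13,0,0,0],[0.3,-36.1,-27.2,15,0,0,0],[0.3,-36.1,-27.2,16,0,0,0],[0.3,-36.1,-27.2,16,0,0,0],[0.3,-36.1,-27.2,16,0,0,0]]]'; python3 - <<'E'
from h import *
o=go("ga",.018); c=camera("wrist"); cv2.imwrite("pics/w1.png",c["frame"])
E
```

```text
time_s: 1.35
eef_pos: [0.437, 0.1757, 0.0712]
eef_rot: [-0.0, 0.158, 0.987, 0.0]
wrist_force: [-1.0, -0.1, -0.0]
opening: 0.648
grasp_force: 0.0
ga shift cm [-0.01 -0.07  5.32] t 1.35 pos [0.437  0.1757 0.0712] F [-1.  -0.1 -0. ] open 0.6482385327796117 0.0
```

View pics/w1.png

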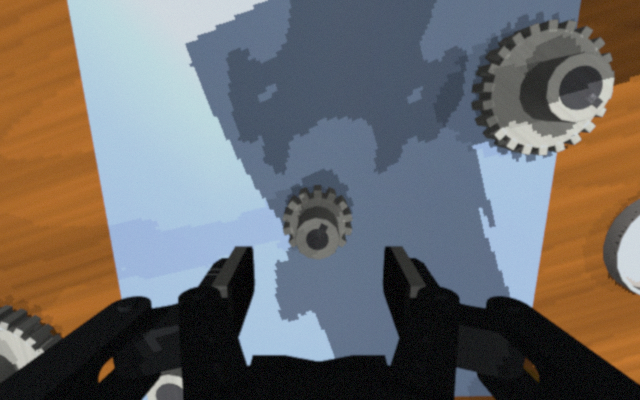

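The wrist view shows gear a's hub at (318,235), midway between the fingers at (245,265) and (390,265), so the alignment is good.

```bash
python3 -m handwheel '[[[0.3,0,-0.1,2.5,0,0,0],[0.3,0,-0.1,4.2,0,0,0],[0.3,0,-0.1,5.2,0,0,0],[0.3,0,-0.1,5.2,0,0,0],[-1,0,-0.1,5.2,0,0,0],[-1,0,-0.1,5.2,0,0,0],[-1,0,-0.1,5.2,0,0,0],[-1,0,-0.1,5.2,0,0,0],[-1,0,-0.1,5.2,0,0,0],[-1,0,-0.1,5.2,0,0,0]]]'; python3 - <<'E'
from h import *
go("da",.1)
E
```

```text
time_s: 2.65
eef_pos: [0.4379, 0.1747, 0.0203]
eef_rot: [0.001, 0.158, 0.987, 0.0]
wrist_force: [-1.2, 0.7, 5.5]
opening: 0.255
grasp_force: 58.5
da shift cm [-1.61 22.06 -7.95] t 2.65 pos [0.4379 0.1747 0.0203] F [-1.2  0.7  5.5] open 0.25477210710491854 58.49159896373749
```

```bash
python3 -m handwheel '[[[-1,0,0,-2,0,0,0],[-1,0,0,-4.5,0,0,0],[-1,-0.4,5,-5,0,0,0],[-1,-0.8,10,-5,0,0,0],[-1,-1.2,15,-5,0,0,0],[-1,-1.5,19.5,-5,0,0,0],[-1,-1.6,22.1,-4.5,0,0,0],[-1,-1.6,22.1,-2.5,0,0,0],[-1,-1.6,22.1,-2,0,0,0],[-1,-1.6,22.1,-2,0,0,0]]]'; python3 - <<'E'
from h import *
go("da",.0235)
E
```

```text
time_s: 3.9
eef_pos: [0.5201, 0.3781, 0.0381]
eef_rot: [-0.001, 0.158, 0.987, -0.001]
wrist_force: [0.3, 0.4, -1.0]
opening: 0.254
grasp_force: 59.2
da shift cm [-0.13  0.17  1.46] t 3.9 pos [0.5201 0.3781 0.0381] F [ 0.3  0.4 -1. ] open 0.2537377366495425 59.15164053440094
```

```bash
python3 -m handwheel '[[[-1,-0.1,0.2,0.8,0,0,0],[-1,-0.1,0.2,1.1,0,0,0],[-1,-0.1,0.2,1.3,0,0,0],[-1,-0.1,0.2,1.4,0,0,0],[-1,-0.1,0.2,1.45,0,0,0],[-1,-0.1,0.2,1.5,0,0,0],[-1,-0.1,0.2,1.5,0,0,0]]]'
```

```text
time_s: 4.78
eef_pos: [0.5228, 0.3812, 0.0244]
eef_rot: [0.0, 0.158, 0.987, 0.0]
wrist_force: [0.3, 0.2, -0.7]
opening: 0.253
grasp_force: 59.2
```

```bash
python3 -m handwheel '[[[-1,0,0,0.05,0,0,0],[-1,0,0,0.1,0,0,0],[-1,0,0,0.13,0,0,0],[-1,0,0,0.13,0,0,0]]]'
```

```text
time_s: 5.28
eef_pos: [0.5228, 0.3812, 0.0234]
eef_rot: [0.0, 0.158, 0.987, 0.0]
wrist_force: [-2.2, -1.4, 3.5]
opening: 0.257
grasp_force: 59.3
```

Contact at z=0.0234, with the gear seated. Next I'll release, rise and work out the reach to gear b.

```bash
python3 -m handwheel '[[[0.0,0,0,0,0,0,0],[0.3,0,0,0,0,0,0],[0.3,0,0,0,0,0,0],[0.3,0,0,0,0,0,0],[0.3,0,0,-1,0,0,0],[0.3,0,0,-4,0,0,0],[0.3,0,0,-8,0,0,0],[0.3,0,0,-8,0,0,0]]]'; python3 - <<'E'
from h import *
go("gb",.1); c=camera("top"); cv2.imwrite("pics/t2.png",cv2.resize(c["frame"][130:310,60:440],None,fx=2.1,fy=2.1))
E
```

```text
time_s: 6.28
eef_pos: [0.5256, 0.3826, 0.1082]
eef_rot: [0.004, 0.158, 0.987, 0.002]
wrist_force: [0.2, 0.3, 0.4]
opening: 0.654
grasp_force: 0.0
gb shift cm [ -6.99 -67.81   0.46] t 6.275 pos [0.5256 0.3826 0.1082] F [0.2 0.3 0.4] open 0.6536601045066843 0.0
```

View pics/t2.png

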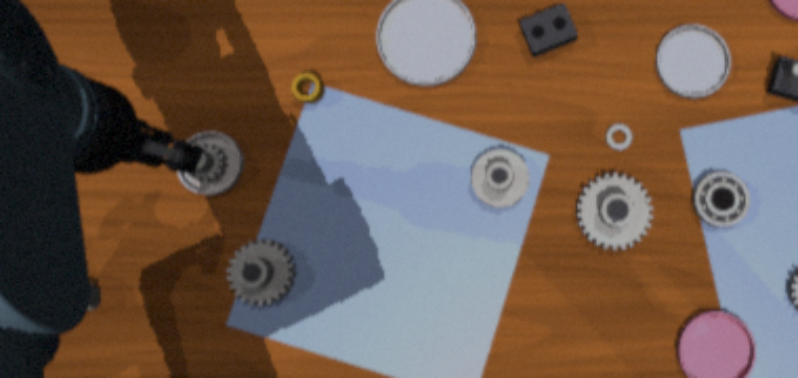

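Gear a sits in dish a at crop (210,162). On to gear b.

```bash
python3 -m handwheel '[[[0.3,-0.5,-5,0,0,0,0],[0.3,-1.1,-11,0,0,0,0],[0.3,-1.8,-17,0,0,0,0],[0.3,-2.4,-23,0,0,0,0],[0.3,-3,-29,0,0,0,0],[0.3,-3.6,-35,0,0,0,0],[0.3,-4.2,-41,0,0,0,0],[0.3,-4.8,-47,0,0,0,0],[0.3,-5.4,-52,0,0,0,0],[0.3,-5.4,-52,0,0,0,0]]]';  python3 - <<'E'
from h import *
go("gb",.06)
E
```

```text
time_s: 7.58
eef_pos: [0.4111, -0.1326, 0.1026]
eef_rot: [-0.0, 0.161, 0.987, -0.0]
wrist_force: [-0.2, 0.2, 0.7]
opening: 0.65
grasp_force: 0.0
gb shift cm [ -1.93 -15.27   4.26] t 7.575 pos [ 0.4111 -0.1326  0.1026] F [-0.2  0.2  0.7] open 0.6499949494129591 0.0
```

```bash
python3 -m handwheel '[[[0.3,-0.7,-5,1,0,0,0],[0.3,-1.3,-10,2,0,0,0],[0.3,-1.9,-14,3,0,0,0],[0.3,-1.9,-15.3,3.5,0,0,0],[0.3,-1.9,-15.3,3.5,0,0,0],[0.3,-1.9,-15.3,3.5,0,0,0]]]';  python3 - <<'E'
from h import *
go("gb",.021); c=camera("wrist"); cv2.imwrite("pics/w2.png",c["frame"])
E
```

```text
time_s: 8.32
eef_pos: [0.3827, -0.2794, 0.0678]
eef_rot: [-0.0, 0.157, 0.988, 0.001]
wrist_force: [0.2, -0.5, 0.4]
opening: 0.651
grasp_force: 0.0
gb shift cm [ 0.03 -0.45  4.68] t 8.325 pos [ 0.3827 -0.2794  0.0678] F [ 0.2 -0.5  0.4] open 0.6512970624161695 0.0
```

View pics/w2.png

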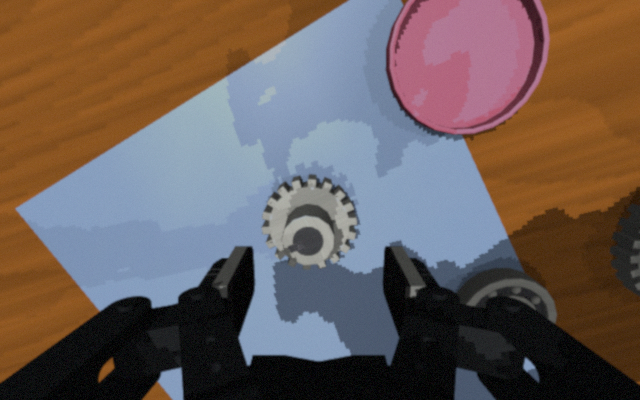

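Gear b's hub is at (308,238), left of the finger midline (319), which agrees with the computed −4.5 mm.

```bash
python3 -m handwheel '[[[0.3,0,-0.45,1.5,0,0,0],[0.3,0,-0.45,3.5,0,0,0],[0.3,0,-0.45,4.6,0,0,0],[0.3,0,-0.45,4.7,0,0,0],[-1,0,-0.45,4.7,0,0,0],[-1,0,-0.45,4.7,0,0,0],[-1,0,-0.45,4.7,0,0,0],[-1,0,-0.45,4.7,0,0,0],[-1,0,-0.45,4.7,0,0,0]]]'; python3 - <<'E'
from h import *
o=go("db",.07)
E
```

```text
time_s: 9.5
eef_pos: [0.3815, -0.2859, 0.0218]
eef_rot: [0.001, 0.158, 0.987, -0.0]
wrist_force: [0.0, 1.8, 6.0]
opening: 0.3
grasp_force: 59.2
db shift cm [-20.38  20.2   -4.81] t 9.5 pos [ 0.3815 -0.2859  0.0218] F [0.  1.8 6. ] open 0.30016270010575846 59.226699471473694
```

```bash
python3 -m handwheel '[[[-1,0,0,-2,0,0,0],[-1,0,0,-5,0,0,0],[-1,-4,4,-6,0,0,0],[-1,-8,8,-6,0,0,0],[-1,-12,12,-6,0,0,0],[-1,-16,16,-6,0,0,0],[-1,-19,19,-5,0,0,0],[-1,-20.4,20.2,-3.5,0,0,0],[-1,-20.4,20.2,-2,0,0,0],[-1,-20.4,20.2,-2,0,0,0]]]'; python3 - <<'E'
from h import *
go("db",.0255)
E
```

```text
time_s: 10.75
eef_pos: [0.6353, -0.1565, 0.0384]
eef_rot: [-0.003, 0.158, 0.987, 0.001]
wrist_force: [0.2, -0.3, -3.1]
opening: 0.303
grasp_force: 59.4
db shift cm [-0.29 -0.    1.29] t 10.75 pos [ 0.6353 -0.1565  0.0384] F [ 0.2 -0.3 -3.1] open 0.30273994962513334 59.43089246749878
```

```bash
python3 -m handwheel '[[[-1,-0.2,0,0.6,0,0,0],[-1,-0.2,0,0.95,0,0,0],[-1,-0.2,0,1.15,0,0,0],[-1,-0.2,0,1.25,0,0,0],[-1,-0.2,0,1.3,0,0,0],[-1,-0.2,0,1.35,0,0,0],[-1,-0.2,0,1.35,0,0,0]]]'
```

```text
time_s: 11.62
eef_pos: [0.6397, -0.1576, 0.0275]
eef_rot: [0.0, 0.158, 0.987, -0.0]
wrist_force: [0.1, -0.2, -2.2]
opening: 0.305
grasp_force: 59.4
```

```bash
python3 -m handwheel '[[[-1,-0,0,0.1,0,0,0],[-1,0,0,0.18,0,0,0],[-1,0,0,0.22,0,0,0],[-1,0,0,0.25,0,0,0],[-1,0,0,0.28,0,0,0],[-1,0,0,0.28,0,0,0]]]'
```

```text
time_s: 12.38
eef_pos: [0.6397, -0.1576, 0.0249]
eef_rot: [-0.0, 0.158, 0.987, 0.0]
wrist_force: [-1.0, 0.7, -0.8]
opening: 0.302
grasp_force: 59.6
```

```bash
python3 -m handwheel '[[[0.0,0,0,0,0,0,0],[0.3,0,0,0,0,0,0],[0.3,0,0,0,0,0,0],[0.3,0,0,0,0,0,0],[0.3,0,0,-1,0,0,0],[0.3,0,0,-4,0,0,0],[0.3,0,0,-7,0,0,0],[0.3,0,0,-7,0,0,0],[0.3,0,0,-7,0,0,0]]]'; python3 - <<'E'
from h import *
go("gc",.09)
E
```

```text
time_s: 13.5
eef_pos: [0.6394, -0.1575, 0.0944]
eef_rot: [-0.0, 0.158, 0.987, 0.0]
wrist_force: [-0.0, 1.2, -0.9]
opening: 0.646
grasp_force: 0.0
gc shift cm [37.17 37.64  0.46] t 13.5 pos [ 0.6394 -0.1575  0.0944] F [-0.   1.2 -0.9] open 0.6455010472139873 0.0
```

```bash
python3 -m handwheel '[[[0.3,3.5,3.5,0,0,0,0],[0.3,7.5,7.5,0,0,0,0],[0.3,11.5,11.5,0,0,0,0],[0.3,15.5,15.5,0,0,0,0],[0.3,19.5,19.7,0,0,0,0],[0.3,23.5,23.8,0,0,0,0],[0.3,27.5,27.8,0,0,0,0],[0.3,31.5,31.8,0,0,0,0],[0.3,34.5,35,0,0,0,0],[0.3,37.2,37.6,0.5,0,0,0]]]'; python3 -m handwheel '[[[0.3,0,0,1,0,0,0],[0.3,0,0,2,0,0,0],[0.3,0,0,2,0,0,0],[0.3,0,0,2,0,0,0]]]';  python3 - <<'E'
from h import *
go("gc",.021); c=camera("wrist"); cv2.imwrite("pics/w3.png",c["frame"])
E
```

```text
time_s: 14.75
eef_pos: [0.4017, 0.3168, 0.0887]
eef_rot: [-0.001, 0.157, 0.988, -0.0]
wrist_force: [-0.2, -0.0, 0.3]
opening: 0.649
grasp_force: 0.0
time_s: 15.25
eef_pos: [0.4039, 0.3148, 0.0696]
eef_rot: [-0.0, 0.159, 0.987, -0.0]
wrist_force: [0.1, -0.8, 0.2]
opening: 0.649
grasp_force: 0.0
gc shift cm [0.08 0.1  4.86] t 15.25 pos [0.4039 0.3148 0.0696] F [ 0.1 -0.8  0.2] open 0.6487405610181626 0.0
```

View pics/w3.png

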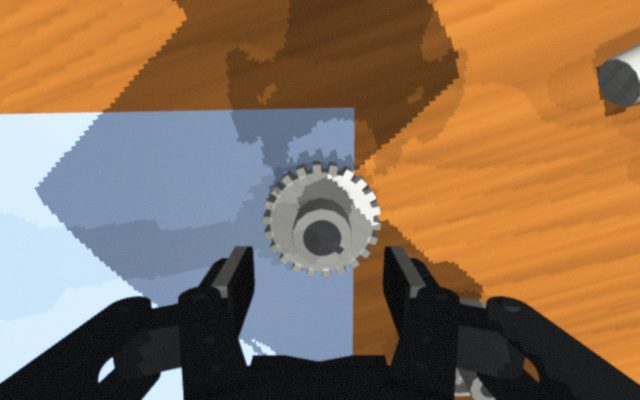

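Gear c's hub is at (322,236), between the fingers. The only thing nearby is dish a at the lower right (475,385), and it's clear.

```bash
python3 -m handwheel '[[[0.3,0.1,0.1,1.5,0,0,0],[0.3,0.1,0.1,3.5,0,0,0],[0.3,0.1,0.1,4.7,0,0,0],[0.3,0.1,0.1,4.8,0,0,0],[-1,0.1,0.1,4.8,0,0,0],[-1,0.1,0.1,4.8,0,0,0],[-1,0.1,0.1,4.8,0,0,0],[-1,0.1,0.1,4.8,0,0,0],[-1,0.1,0.1,4.8,0,0,0]]]'; python3 - <<'E'
from h import *
o=go("dc",.08)
E
```

```text
time_s: 16.42
eef_pos: [0.4033, 0.3171, 0.0225]
eef_rot: [0.001, 0.158, 0.987, 0.0]
wrist_force: [-1.5, -1.2, 5.9]
opening: 0.346
grasp_force: 59.9
dc shift cm [-33.52 -61.97  -5.77] t 16.425 pos [0.4033 0.3171 0.0225] F [-1.5 -1.2  5.9] open 0.3455335650133024 59.8727148771286
```

```bash
python3 -m handwheel '[[[-1,0,0,-2,0,0,0],[-1,0,0,-5,0,0,0],[-1,-1,-2,-8,0,0,0],[-1,-3.3,-6,-8.5,0,0,0],[-1,-6,-11,-8.5,0,0,0],[-1,-8.6,-16,-8.5,0,0,0],[-1,-11.4,-21,-8.5,0,0,0],[-1,-14,-26,-8.5,0,0,0],[-1,-16.8,-31,-8.5,0,0,0],[-1,-19.5,-36,-8.5,0,0,0]]]';python3 -m handwheel '[[[-1,-2,-3.7,0,0,0,0],[-1,-4.7,-8.7,0,0,0,0],[-1,-7.5,-13.7,0,0,0,0],[-1,-10.2,-18.7,0,0,0,0],[-1,-12.5,-23,0,0,0,0],[-1,-14,-26,0.5,0,0,0],[-1,-14,-26,2,0,0,0],[-1,-14,-26,2,0,0,0],[-1,-14,-26,2,0,0,0]]]'; python3 - <<'E'
from h import *
o=go("dc",.0255)
E
```

```text
time_s: 17.68
eef_pos: [0.4757, -0.0877, 0.1064]
eef_rot: [0.0, 0.158, 0.987, 0.0]
wrist_force: [0.5, 0.5, -3.3]
opening: 0.349
grasp_force: 60.1
time_s: 18.8
eef_pos: [0.5277, -0.3752, 0.0862]
eef_rot: [-0.001, 0.157, 0.988, 0.001]
wrist_force: [0.6, 0.2, -2.5]
opening: 0.35
grasp_force: 60.1
dc shift cm [-0.13 -0.07  6.07] t 18.8 pos [ 0.5277 -0.3752  0.0862] F [ 0.6  0.2 -2.5] open 0.3501657589303432 60.11560678482056
```

```bash
python3 - <<'E'
from h import *
c=dict(np.load("top.npz")); print(world(c)[204,480:487].round(4)[::3])
E
python3 -m handwheel '[[[-1,-0.1,-0.1,2,0,0,0],[-1,-0.1,-0.1,4,0,0,0],[-1,-0.1,-0.1,4,0,0,0],[-1,-0.1,-0.1,4,0,0,0]]]';  python3 - <<'E'
from h import *
go("dc",.0255); c=camera("wrist"); cv2.imwrite("pics/w4.png",c["frame"])
E
```

```text
[[ 0.5308 -0.3712  0.0054]
 [ 0.531  -0.3791  0.0037]
 [ 0.5311 -0.3868  0.0028]]
time_s: 19.3
eef_pos: [0.5285, -0.3778, 0.0464]
eef_rot: [-0.0, 0.158, 0.987, 0.0]
wrist_force: [0.3, -0.0, -2.4]
opening: 0.349
grasp_force: 60.1
dc shift cm [0.03 0.16 2.09] t 19.3 pos [ 0.5285 -0.3778  0.0464] F [ 0.3 -0.  -2.4] open 0.34909007714025303 60.08228302001953
```

View pics/w4.png

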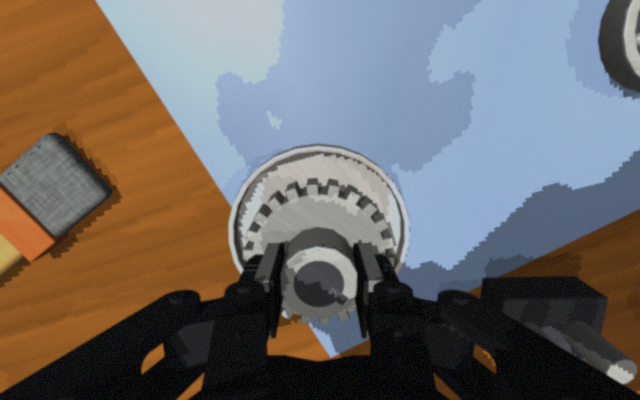

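The gear (centre about (320,240)) is lined up over dish c (rim 230–408, centre u≈319). Lowering.

```bash
python3 -m handwheel '[[[-1,0,0.1,0.8,0,0,0],[-1,0,0.1,1.4,0,0,0],[-1,0,0.1,1.7,0,0,0],[-1,0,0.1,1.85,0,0,0],[-1,0,0.1,1.95,0,0,0],[-1,0,0.1,2,0,0,0],[-1,0,0.1,2.05,0,0,0],[-1,0,0.1,2.05,0,0,0]]]'
```

```text
time_s: 20.35
eef_pos: [0.5289, -0.377, 0.0263]
eef_rot: [0.0, 0.158, 0.987, -0.0]
wrist_force: [0.3, -0.2, -2.5]
opening: 0.349
grasp_force: 60.1
```

```bash
python3 -m handwheel '[[[-1,0,0,0.04,0,0,0],[-1,0,0,0.08,0,0,0],[-1,0,0,0.1,0,0,0],[-1,0,0,0.1,0,0,0]]]'
```

```text
time_s: 20.85
eef_pos: [0.5289, -0.377, 0.0256]
eef_rot: [0.0, 0.158, 0.987, -0.0]
wrist_force: [-2.4, 1.6, 1.9]
opening: 0.348
grasp_force: 60.4
```

Contact, so I'll release and rise.

```bash
python3 -m handwheel '[[[0.0,0,0,0,0,0,0],[0.3,0,0,0,0,0,0],[0.3,0,0,0,0,0,0],[0.3,0,0,0,0,0,0],[0.3,0,0,-1,0,0,0],[0.3,0,0,-4,0,0,0],[0.3,0,0,-7,0,0,0],[0.3,0,0,-7,0,0,0],[0.3,0,0,-7,0,0,0]]]'; python3 - <<'E'
from h import *
go("gd",.07)
E
```

```text
time_s: 21.98
eef_pos: [0.5286, -0.3767, 0.0949]
eef_rot: [-0.0, 0.158, 0.987, 0.0]
wrist_force: [0.6, -0.1, -0.2]
opening: 0.652
grasp_force: 0.0
gd shift cm [15.48 27.67  2.5 ] t 21.975 pos [ 0.5286 -0.3767  0.0949] F [ 0.6 -0.1 -0.2] open 0.6517736723171089 0.0
```

```bash
python3 -m handwheel '[[[0.3,2.2,4,0,0,0,0],[0.3,5,9,0,0,0,0],[0.3,7.8,14,0,0,0,0],[0.3,10.6,19,0,0,0,0],[0.3,13.4,24,0,0,0,0],[0.3,15.5,27.7,1,0,0,0],[0.3,15.5,27.7,2.5,0,0,0],[0.3,15.5,27.7,2.5,0,0,0],[0.3,15.5,27.7,2.5,0,0,0]]]'; python3 - <<'E'
from h import *
go("gd",.021); c=camera("wrist"); cv2.imwrite("pics/w5.png",c["frame"])
E
```

```text
time_s: 23.1
eef_pos: [0.4682, -0.0665, 0.0701]
eef_rot: [-0.0, 0.158, 0.987, -0.0]
wrist_force: [0.1, -1.2, 0.2]
opening: 0.653
grasp_force: 0.0
gd shift cm [0.07 0.08 4.91] t 23.1 pos [ 0.4682 -0.0665  0.0701] F [ 0.1 -1.2  0.2] open 0.6532386649071651 0.0
```

View pics/w5.png

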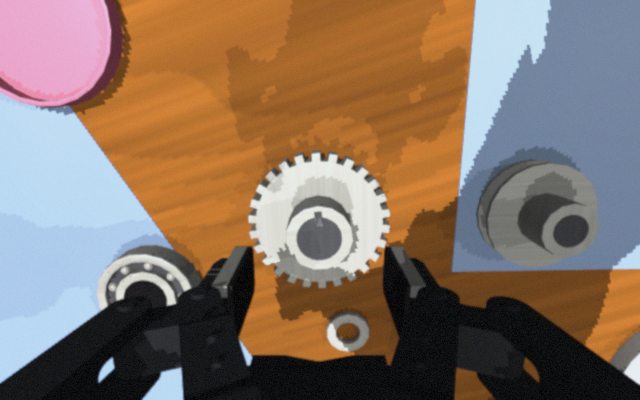

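Gear d's hub is at (320,237), between the fingers. The bearing at (148,280) and the pulley at (540,210) are outside the finger sweep.

```bash
python3 -m handwheel '[[[0.3,0.1,0.1,1.5,0,0,0],[0.3,0.1,0.1,3.5,0,0,0],[0.3,0.1,0.1,4.7,0,0,0],[0.3,0.1,0.1,4.8,0,0,0],[-1,0.1,0.1,4.8,0,0,0],[-1,0.1,0.1,4.8,0,0,0],[-1,0.1,0.1,4.8,0,0,0],[-1,0.1,0.1,4.8,0,0,0],[-1,0.1,0.1,4.8,0,0,0]]]'; python3 - <<'E'
from h import *
o=go("dd",.08)
E
```

```text
time_s: 24.28
eef_pos: [0.4677, -0.0647, 0.0229]
eef_rot: [0.001, 0.158, 0.987, -0.0]
wrist_force: [-2.4, -3.3, 6.3]
opening: 0.394
grasp_force: 60.0
dd shift cm [-12.33  26.04  -5.71] t 24.275 pos [ 0.4677 -0.0647  0.0229] F [-2.4 -3.3  6.3] open 0.3944819666008671 60.015172362327576
```

```bash
python3 -m handwheel '[[[-1,0,0,-2,0,0,0],[-1,0,0,-5,0,0,0],[-1,-0.8,1.8,-7,0,0,0],[-1,-3,6.3,-7,0,0,0],[-1,-5.4,11.3,-7,0,0,0],[-1,-7.8,16.3,-7,0,0,0],[-1,-10.1,21.3,-7,0,0,0],[-1,-12.3,25.2,-6.5,0,0,0],[-1,-12.3,26,-4,0,0,0],[-1,-12.3,26,-3,0,0,0]]]';python3 -m handwheel '[[[-1,0,0,0.4,0,0,0],[-1,0,0,0.4,0,0,0],[-1,0,0,0.4,0,0,0]]]';  python3 - <<'E'
from h import *
go("dd",.026); c=camera("wrist"); cv2.imwrite("pics/w6.png",c["frame"])
E
```

```text
time_s: 25.52
eef_pos: [0.6622, 0.1456, 0.0482]
eef_rot: [-0.003, 0.157, 0.988, -0.0]
wrist_force: [-1.3, -0.5, -8.1]
opening: 0.399
grasp_force: 61.8
time_s: 25.9
eef_pos: [0.6658, 0.1439, 0.0494]
eef_rot: [0.001, 0.158, 0.987, 0.0]
wrist_force: [0.6, 0.6, -6.8]
opening: 0.396
grasp_force: 61.8
dd shift cm [0.01 0.05 2.34] t 25.9 pos [0.6658 0.1439 0.0494] F [ 0.6  0.6 -6.8] open 0.3958604298357537 61.835042238235474
```

View pics/w6.png

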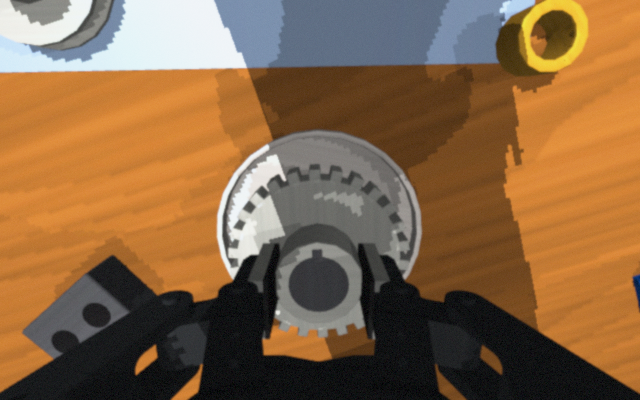

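Gear d (centre u≈319) is over dish d (rim 217–421, centre 319). Lowering in small steps.

```bash
python3 -m handwheel '[[[-1,0,0,0.8,0,0,0],[-1,0,0,1.5,0,0,0],[-1,0,0,1.9,0,0,0],[-1,0,0,2.1,0,0,0],[-1,0,0,2.2,0,0,0],[-1,0,0,2.25,0,0,0],[-1,0,0,2.25,0,0,0],[-1,0,0,2.25,0,0,0]]]'
```

```text
time_s: 26.95
eef_pos: [0.6653, 0.1446, 0.0261]
eef_rot: [0.0, 0.158, 0.987, 0.0]
wrist_force: [-1.9, 0.1, -3.2]
opening: 0.394
grasp_force: 62.3
```

Starting to touch (−6.3 → −3.2 N). I'll go down 0.3 mm more, then release and retreat.

```bash
python3 -m handwheel '[[[-1,0,0,0.03,0,0,0],[-1,0,0,0.03,0,0,0],[0.0,0,0,0.03,0,0,0],[0.3,0,0,0.03,0,0,0],[0.3,0,0,0,0,0,0],[0.3,0,0,0,0,0,0],[0.3,0,0,-1,0,0,0],[0.3,0,0,-4,0,0,0],[0.3,0,0,-8,0,0,0],[0.3,0,0,-12,0,0,0]]]'
python3 -m handwheel '[[[0.3,4,0,-3,0,0,0],[0.3,9,0,-6,0,0,0],[0.3,14,0,-9,0,0,0],[0.3,19,0,-11,0,0,0],[0.3,24,0,-13,0,0,0],[0.3,27,0,-13,0,0,0],[0.3,27,0,-13,0,0,0],[0.3,27,0,-13,0,0,0]]]'
python3 - <<'E'
from h import *
for n in("top","scene"):
    c=camera(n); W=world(c); z=W[...,2]
    cv2.imwrite(f"pics/{n}_end.png",cv2.resize(c["frame"][100:330,100:540],None,fx=1.8,fy=1.8)) 
    for k in("da","db","dc","dd"):
        p=W[(np.hypot(W[...,0]-T[k][0],W[...,1]-T[k][1])<.035)&(z>.037)&(z<.055)]; q=W[(np.hypot(W[...,0]-T[k][0],W[...,1]-T[k][1])<.045)&(z>.015)&(z<.025)]
        print(n,k,len(p),(p.mean(0).round(4),p[:,2].std().round(4)) if len(p) else "",np.median(q[:,2]).round(4) if len(q) else "")
E
```

```text
time_s: 28.2
eef_pos: [0.6651, 0.1445, 0.1476]
eef_rot: [0.0, 0.158, 0.987, 0.0]
wrist_force: [1.3, -0.5, 0.5]
opening: 0.653
grasp_force: 0.0
time_s: 29.2
eef_pos: [0.4091, 0.2285, 0.2763]
eef_rot: [0.001, 0.158, 0.987, 0.0]
wrist_force: [-0.2, 0.8, -0.4]
opening: 0.649
grasp_force: 0.0
top da 103 (array([0.5217, 0.3808, 0.043 ]), np.float64(0.002)) 0.0189
top db 119 (array([ 0.638 , -0.1557,  0.0432]), np.float64(0.002)) 0.0194
top dc 162 (array([ 0.5291, -0.3752,  0.0432]), np.float64(0.0019)) 0.0193
top dd 193 (array([0.6651, 0.1445, 0.0432]), np.float64(0.0016)) 0.0194
scene da 95 (array([0.5252, 0.3827, 0.0424]), np.float64(0.0019)) 0.019
scene db 84 (array([ 0.6419, -0.1539,  0.0423]), np.float64(0.0019)) 0.0191
scene dc 71 (array([ 0.5332, -0.3728,  0.0425]), np.float64(0.002)) 0.0188
scene dd 195 (array([0.6696, 0.1467, 0.0429]), np.float64(0.0017)) 0.0191
```

View pics/top_end.png

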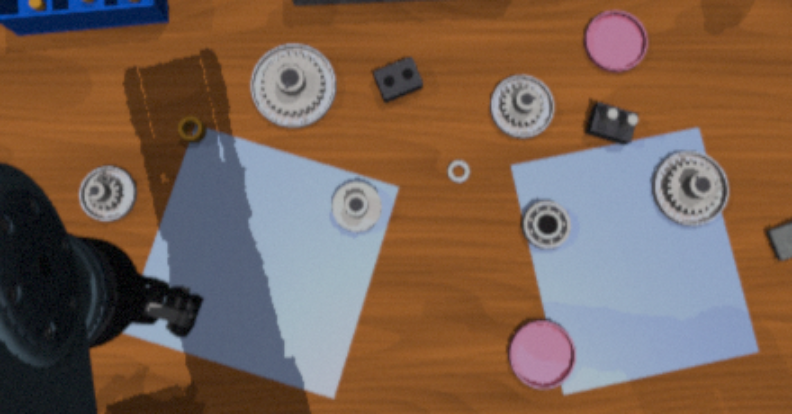

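View pics/scene_end.png

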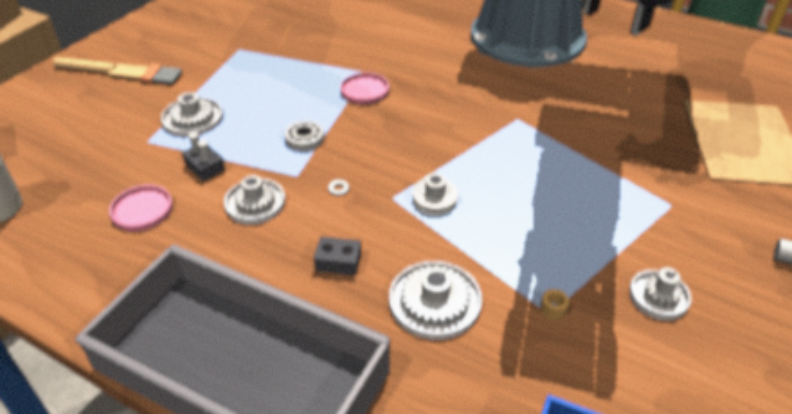

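All four gears sit flat and centred in their dishes. In the top crop, a is at (107,193), b at (523,105), c at (690,187) and d at (292,85). The hub tops read 43 mm, as expected for a gear on the 3 mm floor. The pulley (356,206) and bearing (547,224) haven't moved, and the arm is clear.

```bash
python3 -c "
from bench import ctrl; print(ctrl.hand_in())"
```

```text
the job is handed in; nothing more can be done
None
```

All four gears are lying flat, hub up, in their own dishes; the pulley and bearing were left where they lay, and the job is handed in after about 30 s of robot time.

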